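# Clamp a lever blank in the bench gauge with the ratchet knob

## Robot

A 6-joint arm with a two-finger parallel gripper is mounted at the origin on a cart in front of the work surface, level with it; the furniture and walls round the work are solid. World frame = base frame: x ahead of the robot, y to its left, z up, the work surface at z = 0. Lengths are in mm, angles in degrees, forces in N, time in s.
With the tool pointing down it reaches from about 300 to 850 mm from the base axis. Payload 4.2 kg.
Tool frame: the origin (TCP) lies midway between the tips of the shut fingers; the grasp point (between the pads) lies 19 mm behind it (env.grasp_offset is the distance from the TCP to the grasp point, in mm); z points along the fingers, y is the line along which they close (so a half turn about z gives the same grasp; the last joint's range is limited). The gripper opens to 91 mm and grips with 3 to 60 N. Pads are 32 mm wide; open, the fingers measure 118 mm over their backs; the gripper's body (76 mm by 178 mm) begins 60 mm behind the grasp point.
Start: joints at [-66.062, 18.312, 89.639, -0, 72.044, -1.146], TCP at [243.776, -520.787, 186.976] pointing down, gripper open.
Joint ranges: [-177.97, 177.97], [-48.28, 115.42], [12.27, 149.76], [-77.06, 257.06], [2.81, 150.46], [-146.56, 146.56]. Speed limits (degrees/s): [147.25, 147.25, 180, 180, 180, 180].

## Interface

Orientations are given as [roll, pitch, yaw] about the fixed x, y, z axes, in that order (R = Rz(yaw) Ry(pitch) Rx(roll)).
In Python, from workcell import env, optics gives the robot as it stands. The module is installed in compiled form; this text tells all that it offers.
- The arm moves only by the tool send_rows, never from a script. Its argument "targets" is a list that holds one entry, the list of rows, each a list of 7 numbers: the turn, a rotation vector about the world's x, y, z scaled (see below), then the shift along the world's x, y, z scaled (see below), then the closure, from -1 (fully open) to 1 (shut). In form: [[[rx, ry, rz, x, y, z, gripper], ...]]. A call has 1 to 12 rows; each row shifts and turns the commanded pose from where the row before left it; what a row does not reach is not made up. The controller multiplies each number of a shift by 0.2 m and each number of a turn by pi/2 rad. A row lasts 1/10 s, in which the tool goes at most 50 mm and 8.59 degrees, less where a joint would pass 70% of its speed; a pose out of reach is approached as far as the arm can. A call with a number of a shift or a turn outside -1 to 1 is refused whole. A call with a gripper value outside its range is refused whole. The fingers move at their own pace and stop on an object; "grip_force" is the grip in N (left out, the last holds). Time passes only in rows, so rows that do not move let the fingers close. It gives the time, the measured TCP pose, the force, the opening and the grip force at its end, in the units of the state.
- env.state(): the state, without advancing time (a new reading comes with each control period).
- optics.grab_frame(name): name is "scene" or "top"; returns (picture, depth): 384x512x3 uint8, red, green, blue; 384x512 float32, mm along the optical axis (not along the pixel's ray), 0 where there is no reading.
- optics.camera_info(name): a dict with "camera_matrix" (3x3 intrinsics, pixels), "R" (3x3) and "t" (3): a world point X has camera coordinates R X + t. Camera axes: x right, y down, z forward; pixel columns grow to the right and rows downward; lengths in mm; the calibration is good to about 2 mm. A picture is of the moment at which its call begins. camera_info takes no time and is no camera call.
- env.job_done(): hands the job in; it is judged then, once.
Trained networks look in the newest picture that a camera, given by its name, has taken for a name from the list of things; names that differ only in an ending like _2 or _b are one class to them, and where a whole thing is asked for, a point or a joint stands for the part that bears it (a point fixed in the world has none). Each returns a list of dicts, best first, with "conf" (0 to 1); they miss things now and then, are a little off and sometimes report something else, mostly with a low value. They report only what shows in the picture. A call takes as long as a camera call. They do not tell look-alikes from the thing itself.
- optics.silhouettes(camera, name): "mask" (384x512 bool, what is visible of it) and "at" ([column, row] in pixels, amid what is visible of it).
- optics.place_of(camera, name): "at" ([column, row] in pixels: a listed point, or the origin of a listed thing).
The state is a dict: "time_s": time; "qpos": joint angles; "qvel": joint speeds; "effort": joint torques, N m; "ee_pos": TCP position; "ee_rot": TCP orientation; "force": force on the tool from outside, world axes, zero at the start; "torque": the same for the moment, N m; "gripper_width": finger opening in mm; "gripper_force": force on a finger pad.
Only numpy, scipy, OpenCV 4.12 (cv2) and the standard library are available. Lean on these libraries where they do the work, as an engineer would, in place of code of your own. Each camera call takes 0.05 s, during which the arm holds its last target. There are 200 camera calls.

## Task

Pick up the aluminium lever blank and lay it flat in the bench thickness gauge, its round boss centred on the anvil under the spindle and its bar on the tail rest between the two guide pegs, and let go of it. Then turn the ratchet knob on top clockwise, taking a new grip as often as needed, until the spindle clamps the boss and the ratchet slips: let it slip clearly but by less than half a turn, then let go. Turn only the ratchet knob, never the sleeve under it, which would crush the part, and do not shift the hammer, oil stone, loupe or sanding stick.

Things in the scene. Friction and masses are not known exactly. Their poses are not given: they have to be found in the camera images.
- lever_middle (a point): Aluminium lever blank, 177 mm long, 14 mm thick, about 0.18 kg: a round boss 30 mm across at one end, else a straight bar 16 mm wide. It lies flat. This point is in the bar, half-way up, 80 mm from the boss centre and 82 mm from the plain end; x points along the bar to the boss, z up. Here the seated lever hangs free between anvil and rest.
- lever_boss (a point): Centre of the lever's round boss, half-way up its 14 mm thickness; axes as lever_middle. To bring the boss under the spindle, lower the lever about 38 mm short of its seat with the bar between the pegs, then slide it forward just above the anvil.
- anvil_top (a point): Centre of the top of the gauge's anvil, 26 mm across, 40 mm above the table, under the spindle. x points from tail rest to column, z up; the seated lever has the same x. The gauge is fixed: base 86 mm wide, 15 mm thick, from 164 mm in front of the anvil to 78 mm behind; column behind, arm above at 97-127 mm, round bearing head 42 mm across at 94-130 mm height.
- rest_top (a point): Centre of the flat top of the tail rest (16 mm along x), 148 mm in front of the anvil (along -x of anvil_top) and as high as the anvil (40 mm). On it stand two guide pegs 7 mm thick and 12 mm high, to the left and right of this point with 22 mm free between them, for the lever's bar.
- knob_grip (a point): On the axis of the ratchet knob, 187 mm above the table, straight above the anvil. Knob: knurled steel cylinder, upright, 29 mm across, 165 to 203 mm above the table; it turns in place and stays where left. Clockwise from above lowers the spindle. Turning takes 0.12 N m; the ratchet slips at 0.21 N m. Under it the plain sleeve, 34 mm across, 130 to 162 mm up.
- spindle_tip (a point): Centre of the flat lower face of the spindle, a steel rod 16 mm thick that comes out of the bearing head downwards. It does not turn; it sinks 4.2 mm for each rad that the sleeve turns and stands 8 to 14 mm above the seated boss at the start (the boss top is 54 mm above the table). The screw is self-locking.
- ratchet (a joint): How far the ratchet knob has slipped on the sleeve, in rad: 0 at the start, grows with clockwise slip; unchanged as long as knob and sleeve turn together.
- spindle: The spindle itself; its origin is the tip.
- lever: The lever blank; origin on its underside below lever_middle, x to the boss.
- oil_stone: Bystander: dark oil stone, 155 x 66 x 26 mm; origin under its centre.
- brass_hammer: Bystander: brass hammer lying flat, 170 mm; origin under its centre.
- loupe: Bystander: black eye loupe, 38 mm across and 32 mm high; origin under its centre.
- sanding_stick: Bystander: flat wooden sanding stick, 150 x 18 x 9 mm; origin under its centre.
There are look-alikes about, which are no part of the job. Of the things that look like the lever, take the one that is nearest to the robot's base at the start.

How it is judged:
By the outcome, as a careful person would: the job done as asked, in the order asked, and still so for the second after the job is handed in, with the robot touching nothing.
It also fails if it takes over 72 s, if anything falls off the work surface, if the arm or the gripper's body presses on something with over 40 N, if the wrist force passes 120 N, or if a joint passes its speed limit or range.

## Working session

There is one attempt and no reset: what is moved stays moved. The work goes in short steps, Python scripts to look and compute and a tool call to move; the robot and the scene stay as the last step left them, time stands still between calls to the robot, and variables do not carry over. Pictures are saved under pics/ and viewed, at most 10 in all, crops included, and the job is handed in when it is done.

Besides the shell and the picture viewer there is one more tool, called after ">>>" by a JSON object that holds its "name" and its "arguments", one argument or row to a line. send_rows: Moves the arm, as the interface text tells. Its arguments: {"type":"object","properties":{"targets":{"type":"array"},"grip_force":{"type":"number"}},"required":["targets"]}

```bash
mkdir -p pics; cat > h.py <<'E'
import numpy as np, cv2
from workcell import env, optics
def cam(n):
    i=optics.camera_info(n); return np.array(i["camera_matrix"]),np.array(i["R"]),np.array(i["t"])
def at_z(n,px,z):
    K,R,t=cam(n); d=R.T@np.linalg.inv(K)@np.array([px[0],px[1],1.]); c=-R.T@t
    return c+d*(z-c[2])/d[2]
def by_depth(n,px,dep):
    K,R,t=cam(n); c,r=int(round(px[0])),int(round(px[1])); z=float(np.median(dep[max(r-1,0):r+2,max(c-1,0):c+2]))
    return R.T@(z*np.linalg.inv(K)@np.array([px[0],px[1],1.])-t)
def proj(n,X):
    K,R,t=cam(n); p=K@(R@np.array(X,float)+t); return p[:2]/p[2]
E
python3 - <<'E'
from h import *
np.set_printoptions(precision=1,suppress=True)
Z=dict(lever_middle=7,lever_boss=7,anvil_top=40,rest_top=40,knob_grip=187,spindle_tip=65,oil_stone=0,brass_hammer=0,loupe=0,sanding_stick=0)
for n in("scene","top"):
    p,d=optics.grab_frame(n); cv2.imwrite(f"pics/{n}0.png",cv2.cvtColor(p,cv2.COLOR_RGB2BGR))
    K,R,t=cam(n); print(n,"cam at",-R.T@t,K[0,0])
    for k,z in Z.items():
        for o in optics.place_of(n,k)[:4]: print(n,k,round(o["conf"],2),np.array(o["at"]),at_z(n,o["at"],z))
s=env.state(); print(s["time_s"],env.grasp_offset)
E
```

```text
scene cam at [ -189.2 -1421.   1663.7] 489.55418676661884
scene lever_middle 0.77 [295.5 311.5] [ 422.9 -661.8    7. ]
scene lever_middle 0.49 [248.6 237.6] [ 443.  -261.5    7. ]
scene lever_boss 0.61 [266.4 233.5] [ 521.2 -280.1    7. ]
scene lever_boss 0.54 [291.2 332. ] [ 362.8 -725.1    7. ]
scene anvil_top 0.72 [245.7 179.2] [590.2  28.4  40. ]
scene anvil_top 0.67 [252.3 239.1] [ 440.  -299.3   40. ]
scene anvil_top 0.63 [247.3 160.8] [659.3 136.7  40. ]
scene rest_top 0.87 [222.7 194.6] [450.1  -7.   40. ]
scene rest_top 0.68 [270.6 234.5] [ 519.7 -316.3   40. ]
scene knob_grip 0.76 [245.7 158.8] [582.7  10.8 187. ]
scene oil_stone 0.77 [202.7 165.2] [471.7 257.3   0. ]
scene oil_stone 0.55 [239.3 158.3] [654.3 211.5   0. ]
scene loupe 0.57 [265.2 219.8] [ 559.6 -205.1   -0. ]
scene sanding_stick 0.5 [240.2 158. ] [659.3 211.2   0. ]
top cam at [ 354.4 -150.5 1461. ] 389.1391187433188
top lever_middle 0.78 [394.7 218.3] [ 425.  -679.3    7. ]
top lever_middle 0.64 [286.7 216.5] [ 430.1 -274.7    7. ]
top lever_boss 0.75 [411.9 231.8] [ 375.  -741.5    7. ]
top lever_boss 0.73 [288.3 190.6] [ 527.5 -281.3    7. ]
top anvil_top 0.9 [213.  171.7] [592.6  -0.3  40. ]
top knob_grip 0.56 [204.1 166.5] [585.3  14.  187. ]
top spindle_tip 0.23 [263.8 179.4] [ 561.1 -187.4   65. ]
top oil_stone 0.56 [137.1 204.5] [473.2 285.9   0. ]
top brass_hammer 0.69 [191.4 230.9] [375.6  80.2   0. ]
top brass_hammer 0.32 [217.  214.9] [435.4 -14.    0. ]
top loupe 0.42 [290.9 190.9] [ 527.2 -291.8    0. ]
top loupe 0.38 [261.  182.7] [ 558.  -178.6    0. ]
top sanding_stick 0.58 [158.6 160.2] [642.6 211.7   0. ]
1.1 18.8
```

```bash
python3 - <<'E'
import cv2
a=cv2.imread("pics/scene0.png")[110:360,150:400]; b=cv2.imread("pics/top0.png")[120:280,110:430]
cv2.imwrite("pics/a.png",cv2.resize(a,(600,600),interpolation=2)); cv2.imwrite("pics/b.png",cv2.resize(b,(800,400),interpolation=2))
E
```

```text
(no output)
```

View pics/a.png

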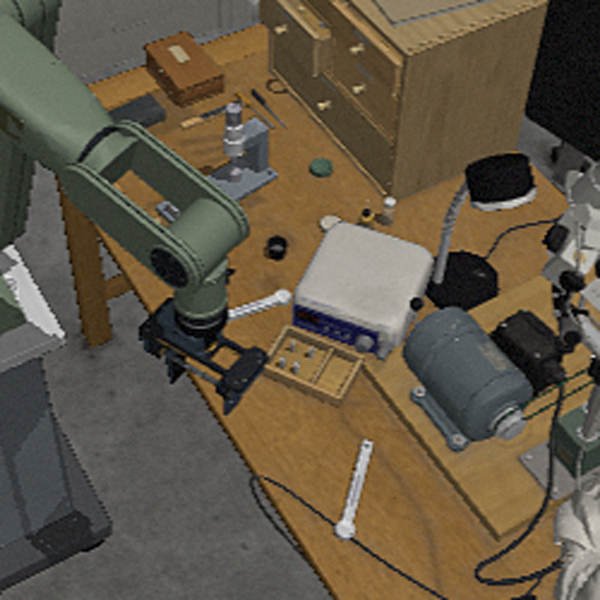

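View pics/b.png

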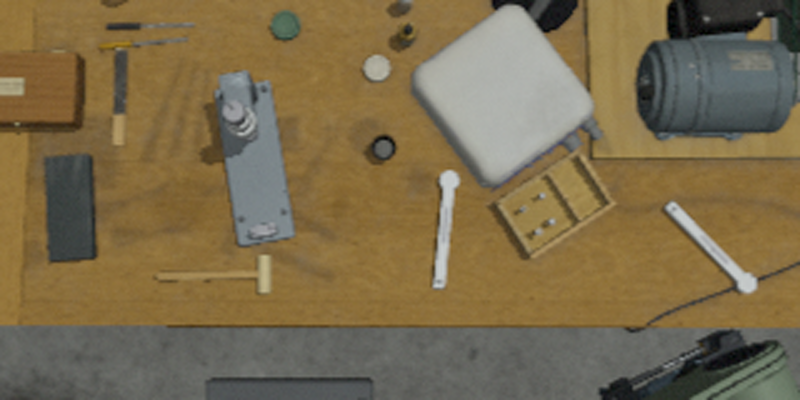

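Two lever-like things show. One is at top (287,213), scene (257,236), about 510 mm from the base. The other is at top (395,218), scene (295,312), about 800 mm away. The first is nearest to the base, so I take that one. The gauge is at top (205,180). Next I measure and confirm with a crop.

```bash
cat >> h.py <<'E'
def cloud(n,dep):
    K,R,t=cam(n); v,u=np.mgrid[0:384,0:512]; P=np.stack([u,v,np.ones_like(u)],-1).reshape(-1,3)@np.linalg.inv(K).T*dep.reshape(-1,1)
    return ((P-t)@R).reshape(384,512,3)
def maskxy(n,m,z):
    v,u=np.nonzero(m); return np.array([at_z(n,(a,b),z)[:2] for a,b in zip(u,v)])
E
python3 - <<'E'
from h import *
np.set_printoptions(precision=1,suppress=True)
p,d=optics.grab_frame("top"); W=cloud("top",d)
cv2.imwrite("pics/c.png",cv2.resize(cv2.cvtColor(p,cv2.COLOR_RGB2BGR)[180:250,190:310],(720,420),interpolation=2))
tab=W[(abs(W[...,0]-450)<60)&(abs(W[...,1]+150)<50)&(d>0)]; print("table z",np.median(tab[:,2]))
for o in optics.silhouettes("top","lever"):
    q=maskxy("top",o["mask"],14); print("lever",round(o["conf"],2),o["at"],o["mask"].sum(),cv2.minAreaRect(q.astype(np.float32)))
    c=q.mean(0); w,V=np.linalg.eigh(np.cov((q-c).T)); a=V[:,1]*np.sign(V[0,1]); s=(q-c)@a
    print("  mean",c,"axis deg",np.degrees(np.arctan2(a[1],a[0])),"ext",s.min(),s.max())
    bar=q[(s<40)&(s>-65)]; f=np.polyfit(bar[:,0],bar[:,1],1); print("  bar fit deg",np.degrees(np.arctan(f[0])),f)
G=(abs(W[...,0]-540)<150)&(abs(W[...,1]-10)<110)&(d>0)
H=W[G]; b=H[(H[:,2]>8)&(H[:,2]<22)]
print("base",len(b),cv2.minAreaRect(b[:,:2].astype(np.float32)), "z",np.median(b[:,2]))
for lo,hi in((30,46),(46,58),(90,135),(150,166),(192,215)):
    k=H[(H[:,2]>lo)&(H[:,2]<hi)]; print(lo,hi,len(k),k.mean(0) if len(k) else"", cv2.minAreaRect(k[:,:2].astype(np.float32)) if len(k)>3 else"")
p,d=optics.grab_frame("scene"); W=cloud("scene",d)
H=W[(abs(W[...,0]-540)<150)&(abs(W[...,1]-10)<110)&(d>0)]
b=H[(H[:,2]>8)&(H[:,2]<22)]; print("scene base",len(b),cv2.minAreaRect(b[:,:2].astype(np.float32)))
for lo,hi in((30,46),(194,212)):
    k=H[(H[:,2]>lo)&(H[:,2]<hi)]; print(lo,hi,len(k),k.mean(0) if len(k) else "",k.max(0) if len(k) else"")
for o in optics.silhouettes("scene","lever"):
    q=maskxy("scene",o["mask"],10); print("lever",round(o["conf"],2),o["at"],cv2.minAreaRect(q.astype(np.float32)))
E
```

```text
table z -0.43669994160451464
lever 0.52 [287.4, 209.8] 244 ((450.7417297363281, -277.09765625), (26.600332260131836, 172.93394470214844), 86.5109634399414)
  mean [ 455.3 -274.9] axis deg -5.906081298730725 ext -91.17834687099845 82.46300610772255
  bar fit deg -5.365981859810698 [  -0.1 -231.9]
lever 0.47 [395.7, 217.6] 315 ((424.212158203125, -670.0816040039062), (172.62213134765625, 29.554330825805664), 44.02007293701172)
  mean [ 423.  -673.1] axis deg 43.40369192508573 ext -83.37309408467077 89.26835239136969
  bar fit deg 39.529244341970276 [    0.8 -1023.5]
base 1125 ((533.4722290039062, 11.597793579101562), (189.1674346923828, 279.3968505859375), 88.76691436767578) z 14.680792186161815
30 46 49 [480.9  -4.5  39.3] ((543.13671875, -1.3993568420410156), (212.9112548828125, 33.162601470947266), 3.978447675704956)
46 58 8 [472.9 -11.7  50.8] ((549.6647338867188, -9.410669326782227), (213.638916015625, 32.16181945800781), 0.13708622753620148)
90 135 218 [624.5  19.9 124.3] ((615.5624389648438, 21.385997772216797), (92.86908721923828, 43.72079849243164), 10.694191932678223)
150 166 19 [582.4  10.6 160.7] ((583.1892700195312, 11.316913604736328), (13.246315002441406, 31.687652587890625), 39.895591735839844)
192 215 63 [590.3  16.4 201.5] ((591.0392456054688, 16.316682815551758), (26.95128631591797, 25.684566497802734), 3.47979474067688)
scene base 283 ((541.9874877929688, 7.0445098876953125), (289.17877197265625, 219.51504516601562), 2.3792617321014404)
30 46 63 [571.4   7.8  37.3] [666.5  48.2  46. ]
194 212 35 [590.9  11.1 202.3] [606.4  27.9 210.7]
lever 0.57 [258.2, 233.9] ((478.0465087890625, -280.9249572753906), (28.66852378845215, 119.1490249633789), 84.52394104003906)
lever 0.47 [299.9, 308.9] ((428.36541748046875, -672.2448120117188), (169.31369018554688, 18.704509735107422), 43.63574981689453)
```

View pics/c.png

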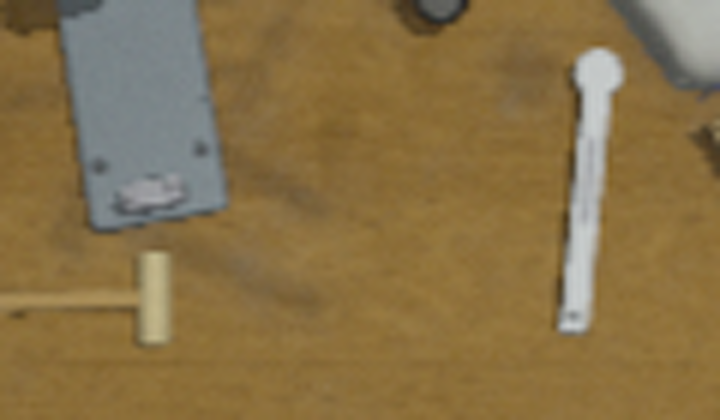

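>>> {"name": "send_rows", "arguments": {
  "targets": [
    [[0, 0, 0, 0.1, 0.12, 0, -1], [0, 0, 0, 0.1, 0.12, 0, -1], [0, 0, 0, 0.1, 0.12, 0, -1]]
  ],
  "grip_force": 40
}}

```text
time_s: 1.6
ee_pos: [304.2, -448.1, 186.9]
ee_rot: [180.0, -0.0, 25.0]
force: [-0.5, -0.7, 0.2]
gripper_width: 90.8
gripper_force: 0.0
```

```bash
cat >> h.py <<'E'
from scipy.optimize import minimize
def fitrect(q,L,Wd,x0,ext=None):
    "fit pose (x,y,yaw) of a known outline to points inside it: robust mean-in minus"
    pass
E
python3 - <<'E'
from h import *
np.set_printoptions(precision=2,suppress=True)
s=env.state(); print(s["time_s"],s["ee_pos"],s["ee_rot"],s["qpos"],s["torque"],s["force"])
p,d=optics.grab_frame("top"); W=cloud("top",d)
# base: connected component of 8<z<22 plus taller, near gauge
m=((W[...,2]>9)&(d>0)&(abs(W[...,0]-540)<150)&(abs(W[...,1]-10)<110)).astype(np.uint8)
m=cv2.morphologyEx(m,cv2.MORPH_OPEN,np.ones((3,3),np.uint8))
n,l,st,c=cv2.connectedComponentsWithStats(m); k=1+np.argmax(st[1:,4]); B=W[l==k]
lo=B[(B[:,2]<22)][:,:2]; print(len(lo),cv2.minAreaRect(lo.astype(np.float32)))
ax=lambda y:np.array([[np.cos(y),np.sin(y)],[-np.sin(y),np.cos(y)]])
def fit(q,outl,x0):
    # signed-distance fit: points in the outline, silhouette area fixed -> minimise outside distance
    f=lambda v: np.sum(np.maximum(0,outl((q-v[:2])@ax(np.radians(v[2])).T))**2)+0
    return minimize(f,x0,method="Nelder-Mead",options=dict(xatol=.05,fatol=.1,maxiter=2000))
def base(q): # anvil frame, x -164..78, y +-43 ; shrink by ~1.5mm so all sides pull
    return np.maximum(np.abs(q[:,0]+43)-119.5,np.abs(q[:,1])-41.5)
r=fit(lo,base,[590,12,9]); print("base->anvil",r.x,r.fun)
K=B[B[:,2]>196]; print("knob top",K[:,:2].mean(0),(K[:,:2].max(0)+K[:,:2].min(0))/2,len(K))
u=np.array([np.cos(np.radians(r.x[2])),np.sin(np.radians(r.x[2]))])
R=B[(B[:,2]>30)&(B[:,2]<58)]; R=R[((R[:,:2]-r.x[:2])@u)<-100]; print("rest",len(R),R.mean(0),cv2.minAreaRect(R[:,:2].astype(np.float32)))
A=B[(B[:,2]>95)&(B[:,2]<135)]; q=A[:,:2]; w,V=np.linalg.eigh(np.cov(q.T)); print("arm deg",np.degrees(np.arctan(V[1,1]/V[0,1])),q.mean(0))
# lever: bright, height 5..25
g=p.astype(int).min(-1)>140
m=g&(abs(W[...,0]-450)<120)&(W[...,1]<-230)&(W[...,1]>-310)&(W[...,2]<22); m=m.astype(np.uint8)
n,l,st,c=cv2.connectedComponentsWithStats(m); k=1+np.argmax(st[1:,4])
q=maskxy("top",l==k,14); print("lever px",len(q),cv2.minAreaRect(q.astype(np.float32)))
def lev(q): return np.minimum(np.maximum(np.abs(q[:,0]+81)-79.5,np.abs(q[:,1])-6.5),np.hypot(q[:,0],q[:,1])-13.5)
r=fit(q,lev,[527,-281,-5.5]); print("boss",r.x,r.fun)
E
```

```text
1.6 [ 304.22 -448.07  186.93] [180.    -0.01  25.03] [-57.05  15.3   93.99   0.01  70.71   7.92] [-0.02 -0.01  0.02] [-0.51 -0.73  0.24]
1050 ((549.02392578125, 9.812309265136719), (241.4412841796875, 86.12969207763672), 10.086655616760254)
base->anvil [591.18  17.05   9.97] 28.913471325656214
knob top [590.39  16.63] [591.07  15.88] 62
rest 48 [445.2   -8.88  40.67] ((445.1894226074219, -8.444856643676758), (16.46661949157715, 35.429344177246094), 9.577132225036621)
arm deg 14.193203938098574 [624.01  19.79]
lever px 226 ((450.3745422363281, -279.78326416015625), (26.926542282104492, 172.88677978515625), 85.77759552001953)
boss [ 523.41 -284.91   -6.04] 53.5180994933192
```

>>> {"name": "send_rows", "arguments": {
  "targets": [
    [[0, 0, -0.057, 0.117, 0.143, -0.08, -1], [0, 0, -0.057, 0.117, 0.143, -0.08, -1], [0, 0, -0.057, 0.117, 0.143, -0.08, -0.7], [0, 0, -0.057, 0.117, 0.143, -0.08, -0.4], [0, 0, -0.057, 0.117, 0.143, -0.08, -0.2], [0, 0, -0.058, 0.114, 0.142, -0.08, -0.2], [0, 0, 0, 0, 0, 0, -0.2]]
  ]
}}

```text
time_s: 2.35
ee_pos: [444.3, -273.8, 89.0]
ee_rot: [-179.8, 0.2, -5.6]
force: [0.2, -0.6, -0.3]
gripper_width: 55.5
gripper_force: 0.0
```

```bash
python3 - <<'E'
from h import *
np.set_printoptions(precision=2,suppress=True)
s=env.state(); print(s["time_s"],s["ee_pos"],s["ee_rot"],s["qpos"],s["gripper_width"])
p,d=optics.grab_frame("scene"); cv2.imwrite("pics/d.png",cv2.resize(cv2.cvtColor(p,cv2.COLOR_RGB2BGR)[190:290,200:320],(720,600),interpolation=2))
W=cloud("scene",d); e=np.array(s["ee_pos"])
for X in ([443.9,-276.7,14],[523.4,-284.9,14],[362,-268,14],e): print((proj("scene",X)-[200,190])*6)
P=W[(d>0)&(W[...,2]<130)&(W[...,2]>20)&(abs(W[...,0]-e[0])<70)&(abs(W[...,1]-e[1])<100)]
print(len(P)); 
H,_,_=np.histogram2d(P[:,0],P[:,1],bins=[np.arange(370,530,20),np.arange(-380,-160,20)]); print(H.astype(int))
E
```

```text
2.35 [ 444.32 -273.79   89.  ] [-179.83    0.18   -5.59] [-32.95  18.55 104.69   0.08  56.99  62.6 ] 55.52341209099449
[303.01 293.51]
[404.65 258.2 ]
[195.87 330.44]
[300.77 223.13]
80
[[ 0  0  0  0  1  0  0  0  0  0]
 [ 0  0  0  0  0  1  0  0  0  0]
 [ 0  0  0  3  1  0  0  0  0  0]
 [ 0  0  0  7  1  2  1  1  0  0]
 [ 5  0  0  4  1  0  0  0  0  0]
 [ 7  3  0  0  0  0  0  0  0  0]
 [11 11  0  0  2  0  0  0  0  0]]
```

View pics/d.png

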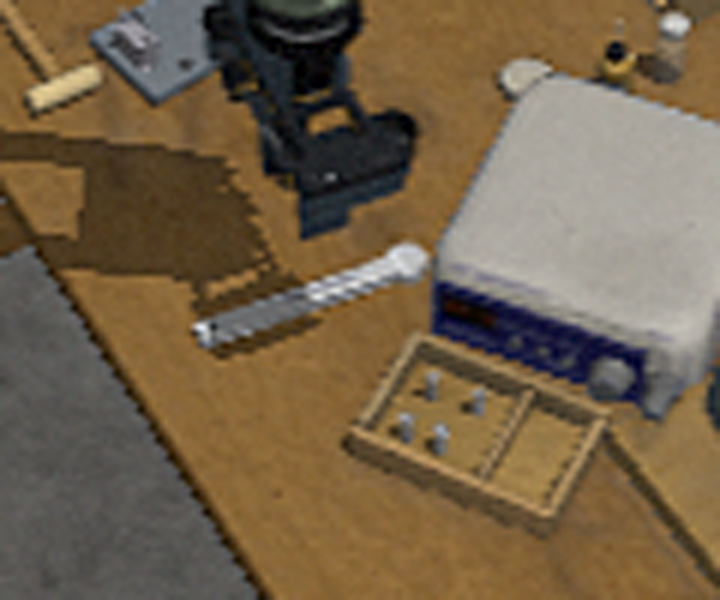

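Lever crop boss at (408,262) and plain end at (205,330) match the projections. I check the instrument box beside the gripper body's path.

```bash
python3 - <<'E'
from h import *
np.set_printoptions(precision=0,suppress=True)
p,d=optics.grab_frame("scene"); W=cloud("scene",d)
P=W[(d>0)&(W[...,2]>20)&(W[...,2]<200)&(W[...,0]>400)&(W[...,0]<540)&(W[...,1]>-390)&(W[...,1]<-310)]
print(P[np.argsort(P[:,0])][:60:2])
E
```

```text
[[ 404. -354.  198.]
 [ 422. -353.  198.]
 [ 428. -351.  198.]
 [ 429. -316.  131.]
 [ 432. -321.  140.]
 [ 435. -390.   31.]
 [ 441. -312.  126.]
 [ 442. -319.  145.]
 [ 443. -384.   32.]
 [ 445. -314.  125.]
 [ 447. -311.  127.]
 [ 447. -357.  199.]
 [ 450. -314.  128.]
 [ 454. -314.  126.]
 [ 456. -310.  127.]
 [ 457. -316.  139.]
 [ 459. -373.   23.]
 [ 460. -312.  121.]
 [ 462. -375.   30.]
 [ 465. -371.   31.]
 [ 467. -376.   28.]
 [ 470. -363.   24.]
 [ 473. -359.  198.]
 [ 475. -370.   30.]
 [ 476. -360.   24.]
 [ 481. -360.   29.]
 [ 482. -358.   31.]
 [ 485. -362.   41.]
 [ 487. -359.   30.]
 [ 490. -361.   23.]]
```

>>> {"name": "send_rows", "arguments": {
  "targets": [
    [[0, 0, 0, 0, -0.014, -0.1, -0.2], [0, 0, -0.003, 0, 0, -0.08, -0.2], [0, 0, 0, 0, 0, 0, -0.2]]
  ]
}}

```text
time_s: 2.75
ee_pos: [441.8, -280.7, 53.9]
ee_rot: [-179.9, 0.2, -6.1]
force: [-1.4, -1.2, -0.1]
gripper_width: 55.0
gripper_force: 0.0
```

>>> {"name": "send_rows", "arguments": {
  "targets": [
    [[0, 0, 0, 0, 0.016, -0.1, -0.2], [0, 0, 0, 0, 0, -0.1, -0.2], [0, 0, 0, 0, 0, -0.06, -0.2], [0, 0, 0, 0, 0, 0, -0.2], [0, 0, 0, 0, 0, 0, 1], [0, 0, 0, 0, 0, 0, 1], [0, 0, 0, 0, 0, 0, 1], [0, 0, 0, 0, 0, 0, 1], [0, 0, 0, 0, 0, 0, 1], [0, 0, 0, 0, 0, 0, 1]]
  ],
  "grip_force": 40
}}

```text
time_s: 3.75
ee_pos: [443.6, -277.0, 3.1]
ee_rot: [180.0, -0.0, -6.1]
force: [0.1, -0.6, 1.0]
gripper_width: 9.6
gripper_force: 0.0
```

>>> {"name": "send_rows", "arguments": {
  "targets": [
    [[0, 0, 0, 0, 0, 0, 1], [0, 0, 0, 0, 0, 0, 1]]
  ]
}}

```text
time_s: 3.95
ee_pos: [443.6, -277.0, 3.0]
ee_rot: [180.0, 0.0, -6.1]
force: [0.3, 0.8, 0.1]
gripper_width: 0.7
gripper_force: 0.0
```

```bash
python3 - <<'E'
from h import *
p,d=optics.grab_frame("scene"); cv2.imwrite("pics/e.png",cv2.resize(cv2.cvtColor(p,cv2.COLOR_RGB2BGR)[200:270,210:294],(720,600),interpolation=2))
s=env.state(); print(s["time_s"],s["gripper_width"],s["gripper_force"],s["force"])
E
```

```text
4.0 0.34183183103756276 0.0 [ 0.11143196 -0.11796695 -0.47850313]
```

View pics/e.png

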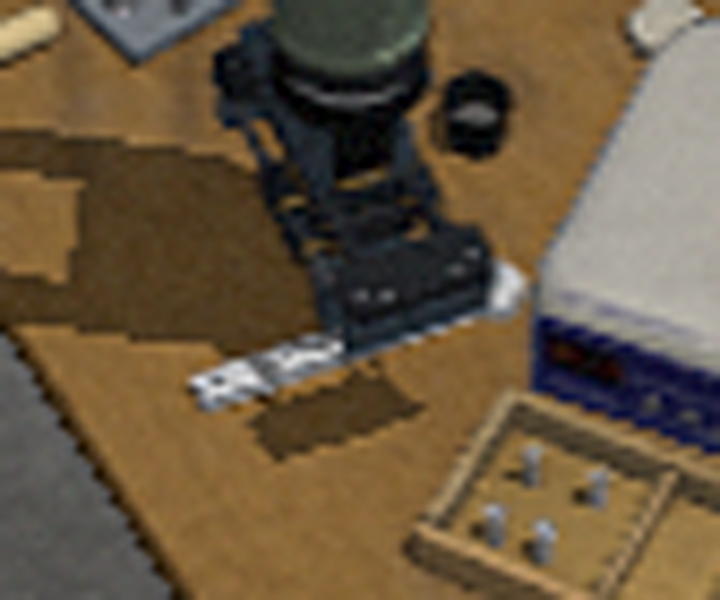

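The fingers shut without the lever between them, although the lever lies as before: plain end at crop (205,390), boss at (505,287). I lift and check heights and the gripper's place against the cameras.

>>> {"name": "send_rows", "arguments": {
  "targets": [
    [[0, 0, 0, 0, 0, 0.15, -0.2], [0, 0, 0, 0, 0, 0.15, -0.2], [0, 0, 0, 0, 0, 0.15, -0.2], [0, 0, 0, 0, 0, 0, -0.2], [0, 0, 0, 0, 0, 0, -0.2]]
  ]
}}

```text
time_s: 4.5
ee_pos: [443.6, -277.0, 93.3]
ee_rot: [180.0, -0.0, -6.1]
force: [0.1, 0.3, -0.2]
gripper_width: 37.9
gripper_force: 0.0
```

```bash
python3 - <<'E'
from h import *
np.set_printoptions(precision=1,suppress=True)
s=env.state(); e=np.array(s["ee_pos"]); print(s["time_s"],e,s["ee_rot"],s["gripper_width"])
p,d=optics.grab_frame("scene"); W=cloud("scene",d)
cv2.imwrite("pics/f.png",cv2.resize(cv2.cvtColor(p,cv2.COLOR_RGB2BGR)[180:270,200:308],(720,600),interpolation=2))
g=p.astype(int).min(-1)>120
m=(g&(abs(W[...,0]-450)<120)&(W[...,1]<-220)&(W[...,1]>-320)&(W[...,2]<40)).astype(np.uint8)
n,l,st,c=cv2.connectedComponentsWithStats(m); k=1+np.argmax(st[1:,4]); q=W[l==k]
print("lever",len(q),"z pct",np.percentile(q[:,2],[5,25,50,75,95]),cv2.minAreaRect(q[:,:2].astype(np.float32)))
for o in optics.silhouettes("scene","lever"):
    Q=W[o["mask"]]; print(o["at"],np.median(Q,0))
# lowest dark points of fingers
f=W[(d>0)&(abs(W[...,0]-e[0])<60)&(abs(W[...,1]-e[1])<80)&(W[...,2]>40)&(W[...,2]<e[2]+40)]
print("finger pts",len(f)); print(f[np.argsort(f[:,2])][:20])
for y in(-27,27): print("finger tip proj crop",(proj("scene",e+[0,y,0])-[200,180]+.5)*6.67)
E
```

```text
4.5 [ 443.6 -277.    93.3] [180.   -0.   -6.1] 37.86099116421162
lever 82 z pct [ 1.8 10.4 13.8 17.  20.8] ((489.2408142089844, -282.87066650390625), (91.35167694091797, 40.398414611816406), 4.753063201904297)
[250.1, 238.2] [ 448.  -279.4   12. ]
[295.1, 319.5] [ 405.1 -694.1   13.4]
finger pts 12
[[ 439.3 -256.7  120.6]
 [ 427.9 -294.   121.1]
 [ 431.7 -253.5  121.8]
 [ 433.8 -258.2  125.4]
 [ 459.6 -304.5  125.8]
 [ 445.9 -303.8  127. ]
 [ 435.8 -305.   127.8]
 [ 431.3 -254.3  129.1]
 [ 448.1 -308.2  130.2]
 [ 427.4 -303.4  131.2]
 [ 453.6 -306.7  131.7]
 [ 430.4 -306.3  132.4]]
finger tip proj crop [360.6 346.8]
finger tip proj crop [318.1 288.9]
```

View pics/f.png

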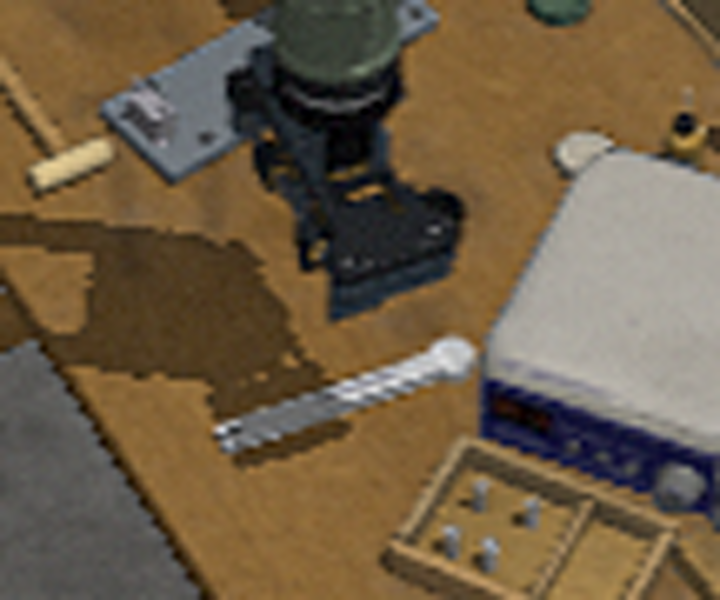

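The fingertips show at crop (330-450, 318-272). That is well above where the reported TCP projects, about (365,350). I estimate the real tip height.

```bash
python3 - <<'E'
from h import *
np.set_printoptions(precision=1,suppress=True)
s=env.state(); e=np.array(s["ee_pos"]); w=s["gripper_width"]; a=np.radians(-6.1); nrm=np.array([-np.sin(a),np.cos(a),0])
K,R,t=cam("scene"); c=-R.T@t
for px in((330,318),(450,272),(390,295)):
    d=R.T@np.linalg.inv(K)@np.array([px[0]/6.667+200-.5,px[1]/6.667+180-.5,1.])
    for off in(w/2+13.5,w/2):
        k=((e-nrm*off-c)@nrm)/(d@nrm); print(px,round(off,1),c+k*d)
W=cloud("top",optics.grab_frame("top")[1]); W2=cloud("scene",optics.grab_frame("scene")[1])
for w in (W,W2):
    q=w[(abs(w[...,0]-444)<45)&(abs(w[...,1]+277)<75)&(w[...,2]>60)]; q=q-e; print(len(q),np.sort(q[:,2])[:8]); print(np.histogram(q[:,2],bins=range(-20,200,20)))
E
```

```text
(330, 318) 36.2 [ 419.  -310.2  142.1]
(330, 318) 22.7 [ 426.  -297.4  124.5]
(450, 272) 36.2 [ 498.3 -318.7  147.4]
(450, 272) 22.7 [ 506.2 -306.   129.9]
(390, 295) 36.2 [ 458.5 -314.5  144.7]
(390, 295) 22.7 [ 465.9 -301.7  127.2]
1576 [110.2 113.6 115.  118.7 119.3 119.7 120.1 120.4]
(array([ 0,  0,  0,  0,  0,  0,  6, 32, 84,  0]), array([-20,   0,  20,  40,  60,  80, 100, 120, 140, 160, 180]))
1661 [28.4 31.9 34.5 34.6 35.2 35.5 36.  36.8]
(array([  0,   0,   9,  12,  10,   7,  20, 125, 193,  49]), array([-20,   0,  20,  40,  60,  80, 100, 120, 140, 160, 180]))
```

>>> {"name": "send_rows", "arguments": {
  "targets": [
    [[0, 0, 0, 0, 0, -0.16, -0.2], [0, 0, 0, 0, 0, -0.16, -0.2], [0, 0, 0, 0, 0, -0.16, -0.2], [0, 0, 0, 0, 0, -0.03, -0.2], [0, 0, 0, 0, 0, -0.03, -0.2], [0, 0, 0, 0, 0, 0, -0.2]]
  ]
}}

```text
time_s: 5.3
ee_pos: [443.8, -277.1, -15.0]
ee_rot: [180.0, -0.0, -6.1]
force: [0.4, -0.1, -0.0]
gripper_width: 54.5
gripper_force: 0.0
```

>>> {"name": "send_rows", "arguments": {
  "targets": [
    [[0, 0, 0, 0, 0, -0.015, -0.2], [0, 0, 0, 0, 0, 0, -0.2]]
  ]
}}

```text
time_s: 5.5
ee_pos: [444.1, -277.4, -17.2]
ee_rot: [179.9, -0.1, -6.1]
force: [0.4, -0.2, -0.0]
gripper_width: 54.6
gripper_force: 0.0
```

Indeed there is no table contact at reported z = -17, so the tool really sits higher than reported. I feel for the table in small steps.

>>> {"name": "send_rows", "arguments": {
  "targets": [
    [[0, 0, 0, 0, 0, -0.015, -0.2], [0, 0, 0, 0, 0, 0, -0.2]]
  ]
}}

```text
time_s: 5.7
ee_pos: [443.6, -277.0, -20.9]
ee_rot: [180.0, -0.0, -6.1]
force: [-0.5, -0.1, 0.9]
gripper_width: 54.7
gripper_force: 0.0
```

>>> {"name": "send_rows", "arguments": {
  "targets": [
    [[0, 0, 0, 0, 0, -0.01, -0.2], [0, 0, 0, 0, 0, 0, -0.2]]
  ]
}}

```text
time_s: 5.9
ee_pos: [443.5, -276.9, -23.1]
ee_rot: [-180.0, 0.0, -6.1]
force: [-0.6, 0.0, 0.6]
gripper_width: 55.2
gripper_force: 0.0
```

>>> {"name": "send_rows", "arguments": {
  "targets": [
    [[0, 0, 0, 0, 0, -0.01, -0.2], [0, 0, 0, 0, 0, 0, -0.2]]
  ]
}}

```text
time_s: 6.1
ee_pos: [443.4, -276.9, -25.3]
ee_rot: [-180.0, 0.0, -6.1]
force: [-0.1, 0.4, -0.4]
gripper_width: 54.6
gripper_force: 0.0
```

>>> {"name": "send_rows", "arguments": {
  "targets": [
    [[0, 0, 0, 0, 0, 0, 1], [0, 0, 0, 0, 0, 0, 1], [0, 0, 0, 0, 0, 0, 1], [0, 0, 0, 0, 0, 0, 1], [0, 0, 0, 0, 0, 0, 1], [0, 0, 0, 0, 0, 0, 1]]
  ]
}}

```text
time_s: 6.7
ee_pos: [443.6, -276.9, -25.0]
ee_rot: [-180.0, 0.0, -6.1]
force: [0.2, 0.2, 0.6]
gripper_width: 15.7
gripper_force: 40.0
```

>>> {"name": "send_rows", "arguments": {
  "targets": [
    [[0, 0, 0, 0, 0, 0.1, 1], [0, 0, 0, 0, 0, 0.12, 1], [0, 0, 0, 0, 0, 0.105, 1], [0, 0, 0.0256, 0.0224, 0.1, 0, 1], [0, 0, 0.0256, 0.0224, 0.2, 0, 1], [0, 0, 0.0256, 0.0224, 0.23, 0, 1], [0, 0, 0.0256, 0.0224, 0.23, 0, 1], [0, 0, 0.0256, 0.0224, 0.23, 0, 1], [0, 0, 0.0256, 0.0224, 0.23, 0, 1], [0, 0, 0.0254, 0.0226, 0.148, 0, 1], [0, 0, 0, 0, 0, 0, 1], [0, 0, 0, 0, 0, 0, 1]]
  ]
}}

```text
time_s: 7.9
ee_pos: [474.6, -3.1, 39.8]
ee_rot: [180.0, 0.0, 10.1]
force: [0.3, 0.4, -2.9]
gripper_width: 15.7
gripper_force: 40.0
```

```bash
python3 - <<'E'
from h import *
np.set_printoptions(precision=1,suppress=True)
s=env.state(); e=np.array(s["ee_pos"]); print(s["time_s"],e,s["ee_rot"],s["gripper_width"],s["qpos"])
p,d=optics.grab_frame("scene"); cv2.imwrite("pics/g.png",cv2.resize(cv2.cvtColor(p,cv2.COLOR_RGB2BGR)[130:220,190:298],(720,600),interpolation=2))
f=lambda X:(proj("scene",X)-[190,130]+.5)*6.667-.5
a=np.radians(10); u=np.array([np.cos(a),np.sin(a),0])
A=np.array([591.2,17,0])
print("boss exp",f(e*[1,1,0]+80*u+[0,0,79]),"end exp",f(e*[1,1,0]-82*u+[0,0,79]),"anvil",f(A+[0,0,40]),"rest",f(A-148*u+[0,0,40]))
for n in("scene","top"):
    if n=="top": optics.grab_frame("top")
    for k,z in(("lever_boss",72),("lever_middle",72),("anvil_top",40),("rest_top",40),("spindle_tip",65)):
        for o in optics.place_of(n,k)[:2]: print(n,k,round(o["conf"],2),at_z(n,o["at"],z))
E
```

```text
7.9 [474.6  -3.1  39.8] [180.    0.   10.1] 15.707589777988792 [ -1.7  18.1 114.3  -0.   47.6  78.1]
boss exp [339.3 324.7] end exp [150.5 433.2] anvil [383.3 340.2] rest [216.  437.5]
scene lever_boss 0.7 [ 352.2 -750.3   72. ]
scene lever_middle 0.46 [ 408.2 -700.7   72. ]
scene lever_middle 0.44 [481.5   6.8  72. ]
scene anvil_top 0.97 [586.6  18.1  40. ]
scene anvil_top 0.63 [503.5  23.8  40. ]
scene rest_top 0.57 [440.3  -2.9  40. ]
top lever_boss 0.5 [ 373.7 -711.5   72. ]
top lever_middle 0.6 [ 424.3 -648.9   72. ]
top anvil_top 0.85 [596.    0.5  40. ]
top rest_top 0.6 [446.3 -18.6  40. ]
```

View pics/g.png

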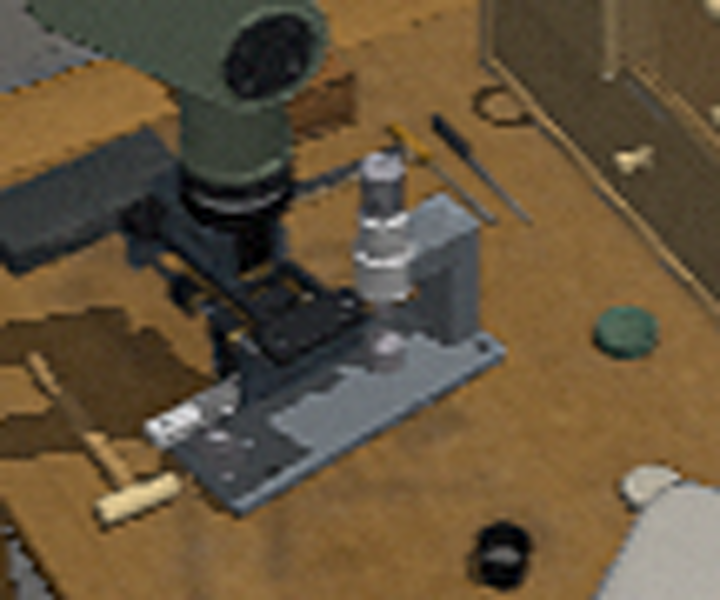

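The plain end shows at crop (160,432) as predicted, and the anvil at (385,345), within a pixel of my estimate. I lower it between the pegs.

>>> {"name": "send_rows", "arguments": {
  "targets": [
    [[0, 0, 0, 0.002, -0.002, -0.05, 1], [0, 0, 0, 0, 0, -0.03, 1], [0, 0, 0, 0, 0, 0, 1]]
  ]
}}

```text
time_s: 8.8
ee_pos: [474.2, -3.7, 22.7]
ee_rot: [-180.0, 0.2, 10.1]
force: [-0.6, 0.4, -2.9]
gripper_width: 15.5
gripper_force: 40.0
```

>>> {"name": "send_rows", "arguments": {
  "targets": [
    [[0, 0, 0, 0, 0, -0.015, 1], [0, 0, 0, 0, 0, -0.015, 1], [0, 0, 0, 0, 0, 0, 1]]
  ]
}}

```text
time_s: 9.1
ee_pos: [475.1, -3.8, 17.6]
ee_rot: [-180.0, 0.0, 10.1]
force: [0.2, 0.1, -1.1]
gripper_width: 16.0
gripper_force: 40.0
```

>>> {"name": "send_rows", "arguments": {
  "targets": [
    [[0, 0, 0, 0.047, 0.008, 0, 1], [0, 0, 0, 0.047, 0.008, 0, 1], [0, 0, 0, 0, 0, 0, 1]]
  ]
}}

```text
time_s: 9.4
ee_pos: [496.9, -0.4, 18.4]
ee_rot: [180.0, -0.2, 10.1]
force: [-0.9, -0.9, -0.3]
gripper_width: 15.5
gripper_force: 40.0
```

>>> {"name": "send_rows", "arguments": {
  "targets": [
    [[0, 0, 0, 0.047, 0.008, 0, 1], [0, 0, 0, 0.046, 0.009, 0, 1], [0, 0, 0, 0, 0, 0, 1]]
  ]
}}

```text
time_s: 9.7
ee_pos: [514.9, 3.0, 18.1]
ee_rot: [180.0, -0.1, 10.1]
force: [-0.3, -0.0, -1.6]
gripper_width: 15.5
gripper_force: 40.0
```

```bash
python3 - <<'E'
from h import *
np.set_printoptions(precision=1,suppress=True)
s=env.state(); e=np.array(s["ee_pos"]); print(s["time_s"],e,s["ee_rot"],s["force"],s["torque"])
p,d=optics.grab_frame("scene"); cv2.imwrite("pics/i.png",cv2.resize(cv2.cvtColor(p,cv2.COLOR_RGB2BGR)[165:213,205:269],(800,600),interpolation=2))
f=lambda X:(proj("scene",X)-[205,165]+.5)*12.5-.5
a=np.radians(10); u=np.array([np.cos(a),np.sin(a),0]); n=np.array([-u[1],u[0],0]); A=np.array([591.2,17,0])
for k,X in dict(boss=A+[0,0,56],end=A-162*u+[0,0,56],pegL=A-148*u+14.5*n+[0,0,52],pegR=A-148*u-14.5*n+[0,0,52],anvil=A+[0,0,40],tip=A+[0,0,65],knobtop=A+[0,0,203]).items(): print(k,f(X))
E
```

```text
9.7 [514.9   3.   18.1] [180.   -0.1  10.1] [-0.3 -0.  -1.6] [0.1 0.1 0. ]
boss [531.  170.4]
end [185.  370.7]
pegL [192.3 338.5]
pegR [240.4 382.7]
anvil [531.5 200.7]
tip [530.7 153.2]
knobtop [ 526.2 -123.1]
```

View pics/i.png

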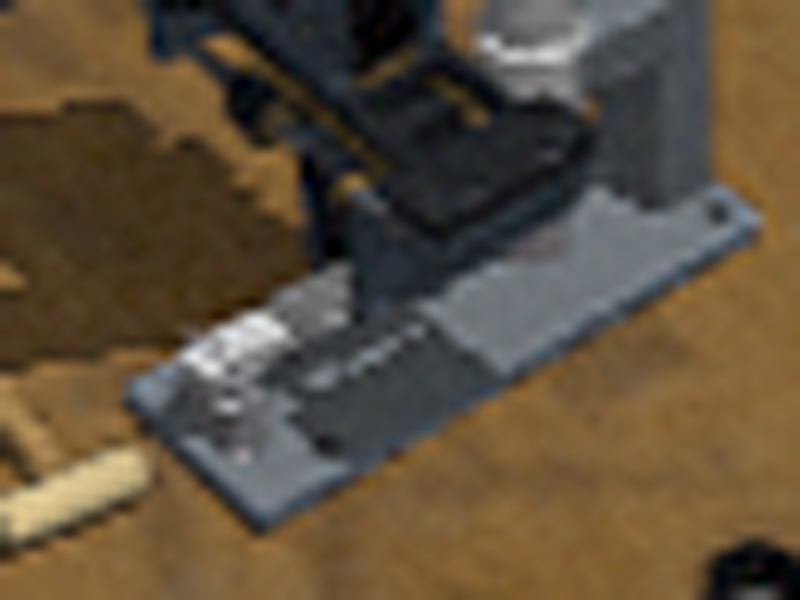

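The plain end shows at crop (190,368) against a predicted (185,371), and the bar runs inside the pegs. There is no contact force, so I lower and release.

>>> {"name": "send_rows", "arguments": {
  "targets": [
    [[0, 0, 0, 0, 0, 0, 1], [0, 0, 0, 0, 0, -0.008, 1], [0, 0, 0, 0, 0, 0, 1], [0, 0, 0, 0, 0, -0.005, 1], [0, 0, 0, 0, 0, 0, 1]]
  ]
}}

```text
time_s: 10.25
ee_pos: [512.5, 2.8, 15.2]
ee_rot: [180.0, 0.0, 10.0]
force: [-0.9, 0.5, -2.0]
gripper_width: 15.4
gripper_force: 40.0
```

>>> {"name": "send_rows", "arguments": {
  "targets": [
    [[0, 0, 0, 0, 0, -0.003, 1], [0, 0, 0, 0, 0, 0, 1], [0, 0, 0, 0, 0, 0, 1]]
  ]
}}

```text
time_s: 10.55
ee_pos: [512.8, 2.8, 15.0]
ee_rot: [180.0, -0.0, 10.1]
force: [-1.8, -0.3, 1.2]
gripper_width: 15.8
gripper_force: 40.0
```

>>> {"name": "send_rows", "arguments": {
  "targets": [
    [[0, 0, 0, 0, 0, 0, -0.2], [0, 0, 0, 0, 0, 0, -0.2], [0, 0, 0, 0, 0, 0, -0.2], [0, 0, 0, 0, 0, 0, -0.2], [0, 0, 0, 0, 0, 0.1, -0.2], [0, 0, 0, 0, 0, 0.2, -0.2], [0, 0, 0, -0.1, 0, 0.22, -0.2], [0, 0, 0, -0.15, -0.15, 0.1, -0.2], [0, 0, 0, -0.15, -0.15, 0.1, -0.2], [0, 0, 0, -0.1, -0.2, 0, -0.2], [0, 0, 0, 0, -0.2, 0, -0.2], [0, 0, 0, 0, -0.2, 0, -0.2]]
  ]
}}

```text
time_s: 11.75
ee_pos: [412.1, -178.5, 159.5]
ee_rot: [179.9, -0.1, 10.1]
force: [0.8, -0.7, 0.7]
gripper_width: 54.4
gripper_force: 0.0
```

```bash
cat > m.py <<'E'
from h import *
np.set_printoptions(precision=1,suppress=True)
a=np.radians(10); u=np.array([np.cos(a),np.sin(a)]); n=np.array([-u[1],u[0]]); A=np.array([591.2,17])
for cn in("top","scene"):
    p,d=optics.grab_frame(cn)
    for o in optics.silhouettes(cn,"lever"):
        q=maskxy(cn,o["mask"],54 if cn=="top" else 50)
        if np.hypot(*(q.mean(0)-A))>250: continue
        r=q-A; s,l=r@u,r@n; print(cn,round(o["conf"],2),len(q),"along",s.min(),s.max(),"lat mean")
        b=(s<-30); print("  bar lateral fit (at anvil, deg off):",np.polyfit(s[b],l[b],1)[::-1]*[1,57.3], "lat at -80:",np.polyval(np.polyfit(s[b],l[b],1),-80))
    for k,z in(("lever_boss",47),("lever_middle",47),("anvil_top",40),("knob_grip",187),("spindle_tip",64)):
        for o in optics.place_of(cn,k)[:3]:
            r=at_z(cn,o["at"],z)[:2]-A
            if np.hypot(*r)<170: print(cn,k,round(o["conf"],2),"along",r@u,"lat",r@n)
s=env.state(); print(s["time_s"],s["ee_pos"],s["qpos"],s["gripper_width"],s["force"])
p,d=optics.grab_frame("top"); cv2.imwrite("pics/top_r.png",cv2.cvtColor(p,cv2.COLOR_RGB2BGR))
p,d=optics.grab_frame("scene"); im=cv2.cvtColor(p,cv2.COLOR_RGB2BGR); cv2.imwrite("pics/scene_r.png",im)
E
python3 m.py; python3 - <<'E'
import cv2,numpy as np
a=cv2.imread("pics/scene_r.png")[140:212,208:272]; b=cv2.imread("pics/top_r.png")[155:227,180:244]
cv2.imwrite("pics/j.png",np.hstack([cv2.resize(x,(400,450),interpolation=2) for x in(a,b)]))
E
```

```text
top 0.75 108 along -147.50657275691083 -17.46532312045946 lat mean
  bar lateral fit (at anvil, deg off): [1.  0.8] lat at -80: -0.06267797247378448
top lever_boss 0.6 along -3.749685822624095 lat -2.776065608562928
top lever_middle 0.66 along -75.497271512621 lat -3.0193498045768865
top lever_middle 0.42 along -150.81658021195636 lat -1.4508990697401265
top anvil_top 0.65 along -0.07876327549316327 lat -12.634476601581076
top knob_grip 0.78 along 2.2647053699607183 lat 2.44877780849072
top knob_grip 0.35 along 36.078047086945524 lat 136.4183307243818
top spindle_tip 0.52 along -85.93725243934621 lat -5.007227088565135
scene 0.56 43 along -159.7957045229824 11.676122432462375 lat mean
  bar lateral fit (at anvil, deg off): [47.5 19. ] lat at -80: 20.98248979602532
scene lever_boss 0.58 along 8.964737744774714 lat -8.01314207251836
scene lever_middle 0.41 along -67.91929860430086 lat -9.858638611083999
scene lever_middle 0.23 along 90.40213789123331 lat 117.5845456335818
scene anvil_top 0.69 along 2.9685809758860513 lat 12.321513346990917
scene anvil_top 0.39 along 90.15446274421991 lat 108.86048556991857
scene knob_grip 0.56 along -8.570412699729133 lat 8.529485702645507
12.45 [ 412.9 -176.7  158.8] [-24.6   8.2 107.6  -0.   64.1  55.3] 54.9692474336434 [-0.1 -0.1 -0. ]
```

View pics/j.png

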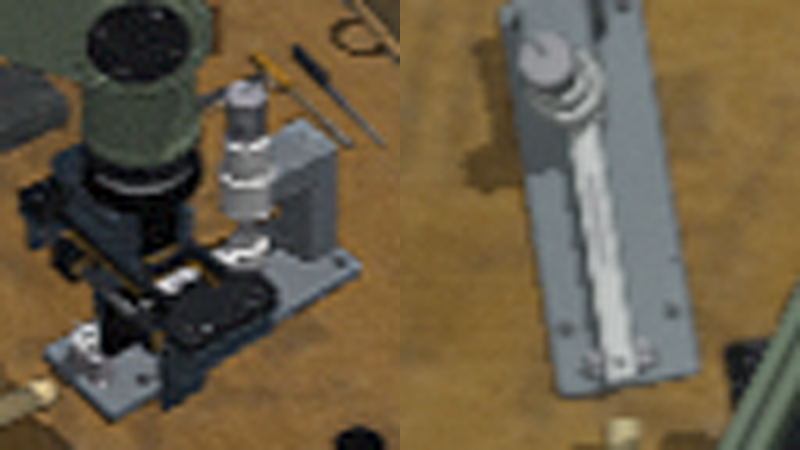

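The lever is seated between the pegs: bar at right panel (605,250), pegs at (590,365) and (645,355), boss under the spindle at left panel (245,252). I check the along-position numerically.

```bash
python3 - <<'E'
from h import *
np.set_printoptions(precision=1,suppress=True)
a=np.radians(10); u=np.array([np.cos(a),np.sin(a)]); n=np.array([-u[1],u[0]]); A=np.array([591.2,17])
def prof(fn,cn,z,lo,hi,off=0):
    g=cv2.imread(fn).min(-1).astype(float); S=np.arange(lo,hi,1.)
    out=[]
    for s in S: out.append(np.mean([cv2.remap(g,*[np.float32([[c]]) for c in proj(cn,[*(A+s*u+l*n),z])],1)[0,0] for l in(off-4,off-2,off,off+2,off+4)]))
    return S,np.array(out)
S,v=prof("pics/top_r.png","top",54,-180,-130); i=np.argmax(np.diff(cv2.GaussianBlur(v[None],(9,1),2)[0])); print("plain end at",S[i]+.5,"(want -162)",v[::4])
g=cv2.imread("pics/top_r.png").min(-1)
# lateral edges along bar
for s in(-60,-90,-120):
    L=np.arange(-22,22,1.); w=np.array([cv2.remap(g.astype(np.float32),*[np.float32([[c]]) for c in proj("top",[*(A+s*u+l*n),54])],1)[0,0] for l in L]); w=cv2.GaussianBlur(w[None],(9,1),2)[0]; dd=np.diff(w); print("lat",s,L[dd.argmax()]+.5,L[dd.argmin()]+.5)
print("spindle/boss scene px",proj("scene",[*A,54]),proj("scene",[*A,40]))
E
```

```text
plain end at -163.5 (want -162) [ 60.7  62.8  63.9  65.1 105.9 164.7 164.9 151.  177.  187.  188.9 187.7
 186.8]
lat -60 -10.5 6.5
lat -90 -9.5 7.5
lat -120 -8.5 7.5
spindle/boss scene px [247.  178.5] [247.1 180.6]
```

Good enough: plain end within 1.5 mm, laterally about 1 mm. Now for the knob, I wind the wrist back first so that one grip covers about 270°.

>>> {"name": "send_rows", "arguments": {
  "targets": [
    [[0, 0, 0.0933, 0, 0, 0.0225, -0.2], [0, 0, 0.0933, 0, 0, 0.0225, -0.2], [0, 0, 0.0933, 0, 0, 0.0225, -0.2], [0, 0, 0.0933, 0, 0, 0.0225, -0.2], [0, 0, 0.0933, 0, 0, 0.0225, -0.2], [0, 0, 0.0933, 0, 0, 0.0225, -0.2], [0, 0, 0.0933, 0, 0, 0.0225, -0.2], [0, 0, 0.0933, 0, 0, 0.0225, -0.2], [0, 0, 0.0933, 0, 0, 0.0225, -0.2], [0, 0, 0.0933, 0, 0, 0.0225, -0.2], [0, 0, 0.0933, 0, 0, 0.0225, -0.2], [0, 0, 0.0933, 0, 0, 0.0225, -0.2]]
  ]
}}

```text
time_s: 13.75
ee_pos: [412.7, -177.1, 213.0]
ee_rot: [180.0, -0.0, 111.2]
force: [-0.3, 0.0, 0.8]
gripper_width: 55.2
gripper_force: 0.0
```

>>> {"name": "send_rows", "arguments": {
  "targets": [
    [[0, 0, 0.0933, 0.074, 0.08, 0, -0.2], [0, 0, 0.0933, 0.074, 0.08, 0, -0.2], [0, 0, 0.0933, 0.074, 0.08, 0, -0.2], [0, 0, 0.0933, 0.074, 0.08, 0, -0.2], [0, 0, 0.0933, 0.074, 0.08, 0, -0.2], [0, 0, 0.0933, 0.074, 0.08, 0, -0.2], [0, 0, 0.0933, 0.074, 0.08, 0, -0.2], [0, 0, 0.0933, 0.074, 0.08, 0, -0.2], [0, 0, 0.0933, 0.074, 0.08, 0, -0.2], [0, 0, 0.0933, 0.074, 0.08, 0, -0.2], [0, 0, 0.0933, 0.074, 0.08, 0, -0.2], [0, 0, 0.0933, 0.074, 0.08, 0, -0.2]]
  ]
}}

```text
time_s: 14.95
ee_pos: [590.9, 15.5, 212.6]
ee_rot: [180.0, -0.0, -148.1]
force: [1.2, -0.7, -0.4]
gripper_width: 54.5
gripper_force: 0.0
```

>>> {"name": "send_rows", "arguments": {
  "targets": [
    [[0, 0, 0.068, 0, 0, 0, -0.2], [0, 0, 0.068, 0, 0, 0, -0.2], [0, 0, 0.068, 0, 0, 0, -0.2], [0, 0, 0, 0, 0, 0, -0.2], [0, 0, 0, 0, 0, 0, -0.2]]
  ]
}}

```text
time_s: 15.45
ee_pos: [590.3, 14.8, 212.7]
ee_rot: [180.0, -0.0, -130.2]
force: [-0.0, -0.3, -0.0]
gripper_width: 54.6
gripper_force: 0.0
```

```bash
python3 - <<'E'
from h import *
np.set_printoptions(precision=1,suppress=True)
s=env.state(); e=np.array(s["ee_pos"]); print(s["time_s"],e,s["ee_rot"],s["qpos"],s["gripper_width"])
p,d=optics.grab_frame("scene"); im=cv2.cvtColor(p,cv2.COLOR_RGB2BGR); cv2.imwrite("pics/k.png",cv2.resize(im[110:200,200:296],(640,600),interpolation=2))
W=cloud("scene",d); q=W[(np.hypot(W[...,0]-e[0],W[...,1]-e[1])<42)&(W[...,2]>206)&(W[...,2]<300)]-e; print(len(q),np.sort(q[:,2])[:12])
k=W[(np.hypot(W[...,0]-591,W[...,1]-16)<25)&(W[...,2]>166)&(W[...,2]<201)]; print("knob side",len(k),k.mean(0),k.min(0),k.max(0))
for X in(e,e+[0,0,28],[591,16.5,203],[591,16.5,165]): print((proj("scene",X)-[200,110]+.5)*6.667)
E
```

```text
15.45 [590.3  14.8 212.7] [ 180.    -0.  -130.2] [   0.3   18.9   85.     0.    76.1 -139.5] 54.57087277829632
75 [-6.1 -4.8 -4.6 -4.2 -3.6 -2.6 -1.9 -0.5 -0.1 27.  32.2 33. ]
knob side 43 [589.    9.  186.9] [576.6  -7.  166.3] [608.2  26.5 200.7]
[314.5 292.8]
[314. 261.]
[314.3 301.8]
[315.  343.7]
```

View pics/k.png

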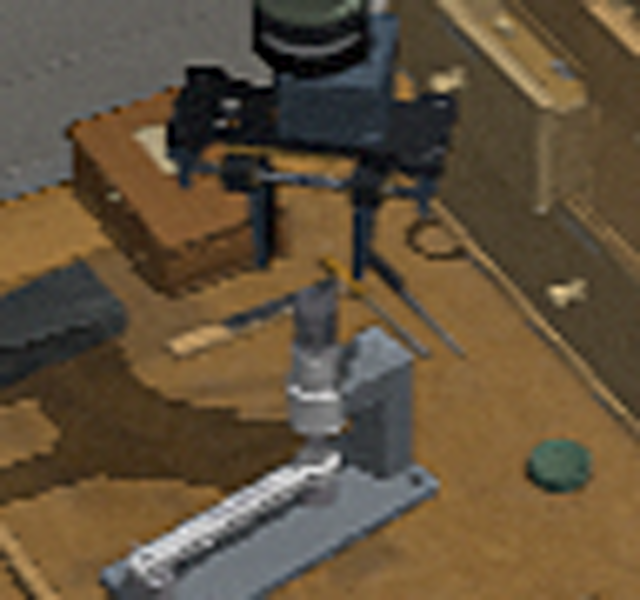

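Fingers at crop (262,265) and (358,278) straddle the knob top at (317,290). I read depth at those pixels to settle the tip height.

```bash
python3 - <<'E'
from h import *
np.set_printoptions(precision=0,suppress=True)
p,d=optics.grab_frame("scene"); W=cloud("scene",d)
for x,y0,y1 in((262,220,300),(360,230,310),(317,268,352)):
    c=round(x/6.667+199.5); 
    for r in range(round(y0/6.667+109.5),round(y1/6.667+109.5)): print((c,r),W[r,c],p[r,c],W[r,c+1],p[r,c+1])
e=np.array(env.state()["ee_pos"])
for s in(-1,1): print(proj("scene",e+s*np.array([-.766,.643,0])*34),proj("scene",e+[0,0,28]+s*np.array([-.766,.643,0])*34))
E
```

```text
(239, 142) [557.  21. 289.] [26 31 33] [561.  20. 287.] [2 1 4]
(239, 143) [555.  18. 286.] [28 34 40] [559.  17. 285.] [0 0 4]
(239, 144) [555.  18. 280.] [24 34 39] [565.  27. 270.] [4 6 3]
(239, 145) [555.  18. 274.] [21 31 36] [559.  16. 274.] [ 7 11 15]
(239, 146) [553.  15. 272.] [28 36 44] [563.  25. 260.] [12 16 13]
(239, 147) [557.  23. 258.] [20 29 36] [561.  21. 258.] [12  8 11]
(239, 148) [554.  18. 257.] [21 31 47] [564.  28. 246.] [34 23 13]
(239, 149) [559.  28. 242.] [14 30 44] [563.  25. 243.] [83 59 30]
(239, 150) [558.  26. 239.] [75 64 46] [556.  12. 250.] [97 70 38]
(239, 151) [678. 259.   2.] [136 100  53] [685. 261.  -3.] [139 105  60]
(239, 152) [673. 249.   6.] [130  95  52] [679. 249.   3.] [130  97  51]
(239, 153) [666. 236.  11.] [133  98  54] [676. 244.   1.] [126  93  48]
(253, 144) [607. -13. 281.] [13 24 35] [610. -17. 283.] [31 38 49]
(253, 145) [605. -16. 279.] [12 24 37] [607. -23. 283.] [28 38 51]
(253, 146) [606. -16. 272.] [11 24 33] [608. -21. 275.] [26 39 49]
(253, 147) [604. -19. 270.] [17 25 42] [607. -22. 271.] [28 39 49]
(253, 148) [604. -1
[... 698 characters left out ...]
226.   8.] [82 65 49] [707. 216.  16.] [45 50 50]
(247, 153) [601.  31. 198.] [66 69 79] [602.  24. 202.] [54 56 58]
(247, 154) [592.  15. 209.] [70 68 73] [599.  18. 203.] [75 77 78]
(247, 155) [588.   8. 209.] [83 81 87] [593.   8. 208.] [87 86 90]
(247, 156) [590.  12. 200.] [85 86 89] [590.   2. 207.] [87 88 91]
(247, 157) [589.  10. 196.] [80 76 82] [590.   3. 201.] [74 75 76]
(247, 158) [586.   4. 196.] [75 74 78] [591.   4. 194.] [56 59 62]
(247, 159) [585.   4. 190.] [77 77 79] [591.   5. 187.] [64 62 67]
(247, 160) [589.  10. 178.] [67 68 70] [590.   4. 182.] [60 59 65]
(247, 161) [585.   2. 180.] [62 65 69] [586.  -4. 184.] [60 58 60]
[254. 154.] [254. 150.]
[239. 153.] [239. 148.]
```

Depth puts the tips at about z 242 for a reported 213, so the tool sits about 28 mm higher than reported, which agrees with the table test. I lower to reported z 144, which puts the tips at about 172.

>>> {"name": "send_rows", "arguments": {
  "targets": [
    [[0, 0, 0, 0.003, 0.008, -0.1, -0.2], [0, 0, 0, 0, 0, -0.1, -0.2], [0, 0, 0, 0, 0, -0.1, -0.2], [0, 0, 0, 0, 0, -0.043, -0.2], [0, 0, 0, 0, 0, 0, -0.2]]
  ]
}}

```text
time_s: 16.05
ee_pos: [590.2, 16.4, 143.0]
ee_rot: [179.9, -0.1, -130.1]
force: [0.4, -0.2, 0.2]
gripper_width: 54.6
gripper_force: 0.0
```

>>> {"name": "send_rows", "arguments": {
  "targets": [
    [[0, 0, 0, 0, 0, 0, 1], [0, 0, 0, 0, 0, 0, 1], [0, 0, 0, 0, 0, 0, 1], [0, 0, 0, 0, 0, 0, 1], [0, 0, 0, 0, 0, 0, 1]]
  ],
  "grip_force": 10
}}

```text
time_s: 16.55
ee_pos: [591.3, 16.5, 145.0]
ee_rot: [-180.0, 0.1, -130.1]
force: [-0.7, 0.3, 3.2]
gripper_width: 29.1
gripper_force: 10.0
```

>>> {"name": "send_rows", "arguments": {
  "targets": [
    [[0, 0, 0, 0, 0, 0, 1], [0, 0, 0, 0, 0, 0, 1], [0, 0, -0.06, 0, 0, 0, 1], [0, 0, -0.06, 0, 0, 0, 1], [0, 0, -0.06, 0, 0, 0, 1], [0, 0, -0.06, 0, 0, 0, 1]]
  ],
  "grip_force": 40
}}

```text
time_s: 17.15
ee_pos: [591.3, 16.5, 144.9]
ee_rot: [-180.0, 0.1, -151.9]
force: [-1.6, 0.5, 5.6]
gripper_width: 28.1
gripper_force: 40.0
```

```bash
cat > st.py <<'E'
from workcell import env; import numpy as np
s=env.state(); print(s["time_s"],np.round(s["ee_pos"],1),np.round(s["ee_rot"],1),"q6",round(s["qpos"][5],1),"F",np.round(s["force"],1),"T",np.round(s["torque"],3),"w",round(s["gripper_width"],1))
E
python3 st.py
```

```text
17.15 [591.3  16.5 144.9] [-1.800e+02  1.000e-01 -1.519e+02] q6 -117.7 F [-1.6  0.5  5.6] T [0.241 0.029 0.137] w 28.1
```

>>> {"name": "send_rows", "arguments": {
  "targets": [
    [[0, 0, -0.09, 0, 0, 0, 1], [0, 0, -0.09, 0, 0, 0, 1], [0, 0, -0.09, 0, 0, 0, 1], [0, 0, -0.09, 0, 0, 0, 1], [0, 0, -0.09, 0, 0, 0, 1], [0, 0, -0.09, 0, 0, 0, 1], [0, 0, -0.09, 0, 0, 0, 1], [0, 0, -0.09, 0, 0, 0, 1]]
  ]
}}

```text
time_s: 17.95
ee_pos: [591.3, 16.6, 145.0]
ee_rot: [179.9, 0.1, 143.2]
force: [-0.4, 0.9, 5.2]
gripper_width: 28.2
gripper_force: 40.0
```

```bash
python3 st.py
```

```text
17.95 [591.3  16.6 145. ] [1.799e+02 1.000e-01 1.432e+02] q6 -52.8 F [-0.4  0.9  5.2] T [0.129 0.026 0.15 ] w 28.2
```

>>> {"name": "send_rows", "arguments": {
  "targets": [
    [[0, 0, -0.08, 0, 0, 0, 1], [0, 0, -0.08, 0, 0, 0, 1], [0, 0, -0.08, 0, 0, 0, 1]]
  ]
}}

```text
time_s: 18.25
ee_pos: [591.3, 16.5, 145.0]
ee_rot: [179.9, 0.0, 121.7]
force: [-0.7, -0.3, 5.0]
gripper_width: 28.6
gripper_force: 40.0
```

```bash
python3 st.py
```

```text
18.25 [591.3  16.5 145. ] [179.9   0.  121.7] q6 -31.2 F [-0.7 -0.3  5. ] T [0.075 0.08  0.053] w 28.6
```

>>> {"name": "send_rows", "arguments": {
  "targets": [
    [[0, 0, -0.08, 0, 0, 0, 1], [0, 0, -0.08, 0, 0, 0, 1]]
  ]
}}

```text
time_s: 18.45
ee_pos: [591.3, 16.5, 145.0]
ee_rot: [179.9, 0.0, 107.3]
force: [-0.3, 0.8, 6.1]
gripper_width: 28.3
gripper_force: 40.0
```

```bash
python3 st.py
```

```text
18.45 [591.3  16.5 145. ] [179.9   0.  107.3] q6 -16.8 F [-0.3  0.8  6.1] T [0.134 0.068 0.061] w 28.3
```

>>> {"name": "send_rows", "arguments": {
  "targets": [
    [[0, 0, -0.08, 0, 0, 0, 1], [0, 0, -0.08, 0, 0, 0, 1]]
  ]
}}

```text
time_s: 18.65
ee_pos: [591.3, 16.5, 145.0]
ee_rot: [179.9, -0.0, 92.9]
force: [-0.8, 0.3, 5.4]
gripper_width: 28.3
gripper_force: 40.0
```

```bash
python3 st.py
```

```text
18.65 [591.3  16.5 145. ] [179.9  -0.   92.9] q6 -2.4 F [-0.8  0.3  5.4] T [0.134 0.115 0.094] w 28.3
```

>>> {"name": "send_rows", "arguments": {
  "targets": [
    [[0, 0, -0.08, 0, 0, 0, 1], [0, 0, -0.08, 0, 0, 0, 1]]
  ]
}}

```text
time_s: 18.85
ee_pos: [591.3, 16.6, 144.9]
ee_rot: [179.9, -0.0, 78.5]
force: [-1.0, 0.5, 5.7]
gripper_width: 28.4
gripper_force: 40.0
```

```bash
python3 st.py
```

```text
18.85 [591.3  16.6 144.9] [179.9  -0.   78.5] q6 12.0 F [-1.   0.5  5.7] T [0.129 0.112 0.073] w 28.4
```

>>> {"name": "send_rows", "arguments": {
  "targets": [
    [[0, 0, -0.08, 0, 0, 0, 1], [0, 0, -0.08, 0, 0, 0, 1]]
  ]
}}

```text
time_s: 19.05
ee_pos: [591.4, 16.6, 145.0]
ee_rot: [179.9, -0.0, 64.1]
force: [-0.8, 1.1, 5.7]
gripper_width: 28.6
gripper_force: 40.0
```

```bash
python3 st.py
```

```text
19.05 [591.4  16.6 145. ] [179.9  -0.   64.1] q6 26.4 F [-0.8  1.1  5.7] T [0.114 0.116 0.081] w 28.6
```

>>> {"name": "send_rows", "arguments": {
  "targets": [
    [[0, 0, -0.08, 0, 0, 0, 1], [0, 0, -0.08, 0, 0, 0, 1]]
  ]
}}

```text
time_s: 19.25
ee_pos: [591.4, 16.6, 145.0]
ee_rot: [179.9, -0.1, 49.7]
force: [-1.2, 0.7, 5.0]
gripper_width: 28.2
gripper_force: 40.0
```

```bash
python3 st.py
```

```text
19.25 [591.4  16.6 145. ] [ 1.799e+02 -1.000e-01  4.970e+01] q6 40.8 F [-1.2  0.7  5. ] T [0.061 0.148 0.222] w 28.2
```

>>> {"name": "send_rows", "arguments": {
  "targets": [
    [[0, 0, -0.08, 0, 0, 0, 1], [0, 0, -0.08, 0, 0, 0, 1]]
  ]
}}

```text
time_s: 19.45
ee_pos: [591.4, 16.6, 145.0]
ee_rot: [180.0, -0.1, 35.3]
force: [-0.8, 1.5, 4.3]
gripper_width: 28.3
gripper_force: 40.0
```

```bash
python3 st.py; python3 - <<'E'
from h import *
p,d=optics.grab_frame("scene"); cv2.imwrite("pics/l.png",cv2.resize(cv2.cvtColor(p,cv2.COLOR_RGB2BGR)[145:193,215:279],(800,600),interpolation=2))
E
```

```text
19.45 [591.4  16.6 145. ] [ 1.80e+02 -1.00e-01  3.53e+01] q6 55.2 F [-0.8  1.5  4.3] T [0.15  0.114 0.188] w 28.3
```

>>> {"name": "send_rows", "arguments": {
  "targets": [
    [[0, 0, -0.08, 0, 0, 0, 1], [0, 0, -0.08, 0, 0, 0, 1]]
  ]
}}

```text
time_s: 19.7
ee_pos: [591.4, 16.5, 145.0]
ee_rot: [180.0, -0.1, 20.9]
force: [-0.6, 0.2, 6.8]
gripper_width: 28.3
gripper_force: 40.0
```

```bash
python3 st.py
```

```text
19.7 [591.4  16.5 145. ] [ 1.80e+02 -1.00e-01  2.09e+01] q6 69.6 F [-0.6  0.2  6.8] T [0.168 0.223 0.224] w 28.3
```

>>> {"name": "send_rows", "arguments": {
  "targets": [
    [[0, 0, -0.08, 0, 0, 0, 1], [0, 0, -0.08, 0, 0, 0, 1]]
  ]
}}

```text
time_s: 19.9
ee_pos: [591.4, 16.5, 145.0]
ee_rot: [180.0, -0.1, 6.5]
force: [-1.1, -0.3, 4.8]
gripper_width: 28.1
gripper_force: 40.0
```

```bash
python3 st.py
```

```text
19.9 [591.4  16.5 145. ] [ 1.8e+02 -1.0e-01  6.5e+00] q6 84.0 F [-1.1 -0.3  4.8] T [0.194 0.133 0.164] w 28.1
```

>>> {"name": "send_rows", "arguments": {
  "targets": [
    [[0, 0, -0.08, 0, 0, 0, 1], [0, 0, -0.08, 0, 0, 0, 1]]
  ]
}}

```text
time_s: 20.1
ee_pos: [591.4, 16.5, 144.9]
ee_rot: [-180.0, -0.1, -7.9]
force: [-1.2, 0.7, 5.8]
gripper_width: 28.0
gripper_force: 40.0
```

```bash
python3 st.py
```

```text
20.1 [591.4  16.5 144.9] [-1.8e+02 -1.0e-01 -7.9e+00] q6 98.4 F [-1.2  0.7  5.8] T [0.142 0.162 0.199] w 28.0
```

The torque stepped from about 0.08 to about 0.20 N m and stayed there, so the ratchet has slipped about 60-70°. I let go and back off.

>>> {"name": "send_rows", "arguments": {
  "targets": [
    [[0, 0, 0, 0, 0, 0, -0.2], [0, 0, 0, 0, 0, 0, -0.2], [0, 0, 0, 0, 0, 0, -0.2], [0, 0, 0, 0, 0, 0, -0.2], [0, 0, 0, 0, 0, 0.1, -0.2], [0, 0, 0, 0, 0, 0.15, -0.2], [0, 0, 0, 0, 0, 0.2, -0.2], [0, 0, 0, -0.1, -0.1, 0.05, -0.2], [0, 0, 0, -0.12, -0.2, 0, -0.2], [0, 0, 0, -0.12, -0.2, 0, -0.2], [0, 0, 0, -0.12, -0.2, 0, -0.2], [0, 0, 0, -0.12, -0.2, 0, -0.2]]
  ]
}}

```text
time_s: 21.3
ee_pos: [473.8, -164.8, 244.1]
ee_rot: [180.0, -0.0, -7.6]
force: [0.2, -1.2, -0.2]
gripper_width: 54.9
gripper_force: 0.0
```

>>> {"name": "send_rows", "arguments": {
  "targets": [
    [[0, 0, 0, -0.1, -0.2, 0, -0.2], [0, 0, 0, -0.1, -0.2, 0, -0.2], [0, 0, 0, 0, 0, 0, -0.2], [0, 0, 0, 0, 0, 0, -0.2]]
  ]
}}

```text
time_s: 21.7
ee_pos: [434.5, -244.2, 244.0]
ee_rot: [-180.0, 0.0, -7.8]
force: [-0.5, -0.5, -0.5]
gripper_width: 54.7
gripper_force: 0.0
```

```bash
python3 m.py; python3 - <<'E'
from h import *
np.set_printoptions(precision=1,suppress=True)
a=np.radians(10); u=np.array([np.cos(a),np.sin(a)]); n=np.array([-u[1],u[0]]); A=np.array([591.2,17])
g=cv2.imread("pics/top_r.png").min(-1).astype(np.float32)
sm=lambda P:cv2.GaussianBlur(np.float32([[cv2.remap(g,*[np.float32([[c]]) for c in proj("top",[*q,54])],1)[0,0] for q in P]]),(9,1),2)[0]
S=np.arange(-180,-130,1.); v=sm([A+s*u for s in S]); print("plain end",S[np.diff(v).argmax()]+.5)
for s in(-60,-90,-120):
    L=np.arange(-22,22,1.); d=np.diff(sm([A+s*u+l*n for l in L])); print("lat",s,L[d.argmax()]+.5,L[d.argmin()]+.5)
# spindle: dark gap between boss top and head, scene column through axis
p=cv2.imread("pics/scene_r.png"); o=cv2.imread("pics/scene0.png")
for z in range(50,100,4):
    c,r=np.round(proj("scene",[*A,z])).astype(int); print(z,(c,r),p[r,c-2:c+3].mean(-1))
E
```

```text
top 0.7 197 along -161.75846645085346 -13.195582196106162 lat mean
  bar lateral fit (at anvil, deg off): [1.  0.4] lat at -80: 0.4021470910210896
top lever_boss 0.5 along -2.840219988268635 lat -10.721568659163012
top lever_middle 0.74 along -87.17783842209396 lat -3.7656294093161864
top anvil_top 0.77 along -1.434505387800593 lat -11.67450333441348
top knob_grip 0.7 along -15.604974801746373 lat 1.8497099176805185
scene 0.53 68 along -156.02081192653523 -63.97944216273255 lat mean
  bar lateral fit (at anvil, deg off): [0.5 1.3] lat at -80: -1.2782168565973426
scene lever_boss 0.53 along 9.058883030289815 lat 3.238734565892256
scene lever_middle 0.57 along -70.93464176800715 lat -3.9718631838581744
scene anvil_top 0.97 along 6.535543353406897 lat 8.473388371248724
scene knob_grip 0.68 along -10.422923374776499 lat -19.333839410202323
22.4 [ 435.  -243.5  244.2] [-30.6   9.5  93.4  -0.   77.2  67.1] 54.79694913385218 [-0.   0.3 -0.4]
plain end -162.5
lat -60 -10.5 6.5
lat -90 -9.5 7.5
lat -120 -8.5 7.5
50 (np.int64(247), np.int64(179)) [ 65.7 111.7 100.   95.3  81.7]
54 (np.int64(247), np.int64(178)) [ 58.7  96.7  84.   87.3 161.7]
58 (np.int64(247), np.int64(178)) [ 58.7  96.7  84.   87.3 161.7]
62 (np.int64(247), np.int64(177)) [43.7 86.3 90.  83.  85.3]
66 (np.int64(247), np.int64(177)) [43.7 86.3 90.  83.  85.3]
70 (np.int64(247), np.int64(176)) [ 6.7 21.  39.  58.7 62.3]
74 (np.int64(247), np.int64(175)) [23.  12.7 18.7 13.7 20.3]
78 (np.int64(247), np.int64(175)) [23.  12.7 18.7 13.7 20.3]
82 (np.int64(247), np.int64(174)) [57.3 49.3 36.3 34.  21.3]
86 (np.int64(247), np.int64(174)) [57.3 49.3 36.3 34.  21.3]
90 (np.int64(247), np.int64(173)) [61.3 65.  61.7 53.  39.7]
94 (np.int64(247), np.int64(172)) [ 3.7  0.  22.7 31.7 28.7]
98 (np.int64(247), np.int64(172)) [ 3.7  0.  22.7 31.7 28.7]
```

The lever is still seated, and the robot is clear of everything. I hand in.

```bash
python3 -c "
from workcell import env; print(env.job_done())"
```

```text
the job is handed in; nothing more can be done
None
```

The lever is seated in the gauge and clamped by the ratchet knob, which slipped an estimated 60–70° (judged from the wrist torque rise, not seen in a picture) before I let go, and the job was handed in at about 22 s with the arm clear.

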